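# Hang the spring balance on the hook and tug it to prove the hold

## Task

Lift the spring balance out of its holder and hang it by its long eye on the stand whose prong is an upturned hook, not on the stand with the straight pin. While still holding it, tug it gently downward with about 8 N (never more than 15 N) for about half a second to make sure that the hook holds it, then let go so that it hangs freely and still. Leave the other things standing where they are.

Things in the scene. Friction and masses are not known exactly. Their poses are not given: they have to be found in the camera images.
- balance: spring balance, loose, 0.11 to 0.2 kg, upright in the holder. Origin: centre of its case's underside; x thickness, y width, z up. White case 16 x 34 mm, z 0 to 80 mm, small hook 16 mm long below. On top a steel strap, 4 mm thick (x), 30 mm wide, with a long eye open along x: 18 mm wide (y), z 86 to 134 mm; above it a black grip tab 10 x 16 mm (x, y), z 142 to 188 mm. Front and back hang alike.
- balance_grip (a point): centre of the spring balance's black grip tab, 166 mm above the balance's origin; pinch it from above across its 16 mm width (along y). Axes as the balance.
- balance_eye (a point): middle of the upper edge of the eye (underside of the bar that comes to rest on the prong), 134 mm above the balance's origin, 32 mm below balance_grip. Axes as the balance.
- holder: grey plastic holder on the work surface, fixed, 60 x 74 mm, 52 mm tall, origin in the centre of its underside; the balance's case stands 26 mm deep in its pocket with 2.5 mm of play and lifts straight out (raise it 30 mm or more).
- hook_stand: stand to hang on, fixed. Origin on the work surface below the middle of the prong; x toward the rod, z up. Base plate 135 x 90 x 12 mm, rod 12 mm thick, 215 mm tall at x = 42 mm, clamp block with its front face at x = 24 mm. Round steel prong 8 mm thick points along -x: level to x = -20 mm, then a lip turned up at 45 degrees to x = -33 mm, 13 mm above the prong's axis.
- hook_seat (a point): nominal seat on the upturned hook: middle of the level prong, on its top, 194 mm above the surface. Axes as hook_stand (prong points along -x). The clamp was set by eye: the true prong with its lip is up to 10 mm higher or lower than this, which NO measured pose shows; feel for it. The prong is rigid.
- pin_stand: stand to leave alone, fixed, left or right of the hook stand and built like it (same base, rod, clamp, origin, axes and nominal height), but its prong is a straight pin without a lip, ending at x = -40 mm.
- sample_jar: bystander, to be left alone: sample jar, white with a red screw lid, 56 mm across and 60 mm tall, origin at the centre of its underside.
- petri: bystander, to be left alone: Petri dish lying flat, 93 mm across, 14 mm tall, origin at the centre of its underside.
- marker: bystander, to be left alone: felt marker with a black cap, lying, 128 x 16 mm, origin at the centre of its underside.
- beaker_small: bystander, to be left alone: small empty beaker, 48 mm across, 53 mm tall, origin at the centre of its underside.
- timer: bystander, to be left alone: countdown timer, white, 34 x 62 x 40 mm, origin at the centre of its underside.
- amber_bottle: bystander, to be left alone: small brown bottle with a black cap, 48 mm across, 103 mm tall, origin at the centre of its underside.
There are look-alikes about, which are no part of the job. Of the things that look like the balance, the smallest one is meant.

How it is judged:
On the way, in this order (a step that is already met when the one before it is completed fails the run):
1. the balance is lifted out of the holder, clear of it (z of balance in the frame of holder above 0.055 m and contact force between balance and the fingers above 0.5 N and contact force between balance and hook_stand below 0.3 N), for 0.1 s.
2. with the eye on the upturned hook and the gripper still holding the balance, it is tugged so that the balance bears on the hook stand with 5 to 15 N for 0.4 s (x of balance_eye in the frame of hook_seat between -0.024 and 0.026 m and y of balance_eye in the frame of hook_seat between -0.012 and 0.012 m and z of balance_eye in the frame of hook_seat between -0.014 and 0.014 m and contact force between balance and hook_stand between 5 and 15 N and contact force between balance and the fingers above 1 N), for 0.4 s.
At the end, for the whole second after the job is handed in: The released balance hangs by its eye on the upturned hook: eye's upper edge 24 mm before to 26 mm behind the seat point, within 12 mm of it sideways, 14 mm in height, borne by the hook stand (over 0.6 N), upright within 0.2 rad, at rest (below 0.03 m/s and 0.3 rad/s) (x of balance_eye in the frame of hook_seat between -0.024 and 0.026 m and y of balance_eye in the frame of hook_seat between -0.012 and 0.012 m and z of balance_eye in the frame of hook_seat between -0.014 and 0.014 m and contact force between balance and hook_stand above 0.6 N and angle between balance's own z axis and vertical below 0.2 rad and linear speed of balance below 0.03 m/s and angular speed of balance below 0.3 rad/s and contact force between balance and the fingers below 0.1 N); the robot touches nothing.
It fails at once if the balance and the hook stand press on each other with more than 15 N (contact force between balance and hook_stand above 15 N).
It fails at once if the balance presses on the pin stand with more than 5 N (contact force between balance and pin_stand above 5 N).
It fails at once if a bystander is shifted by more than 30 mm (distance of any of sample_jar, petri, marker, beaker_small, timer, amber_bottle from where it was at the start of the episode above 0.03 m).
It also fails if it takes over 43 s, if anything falls off the work surface, if the arm or the gripper's body presses on something with over 40 N, if the wrist force passes 120 N, or if a joint passes its speed limit or range.

## Robot

A 7-joint arm with a two-finger parallel gripper is mounted at the origin on a cart in front of the work surface, level with it; the furniture and walls round the work are solid. World frame = base frame: x ahead of the robot, y to its left, z up, the work surface at z = 0. Lengths are in m, angles in rad, forces in N, time in s.
With the tool pointing down it reaches from about 0.4 to 0.85 m from the base axis. Payload 10.4 kg.
Tool frame: the origin (TCP) lies between the finger pads; the fingertips stand 11 mm ahead of it and the grasp point (between the pads) lies 8 mm behind it (r.tcp_to_tips is the distance from the TCP to the fingertips, in m); z points along the fingers, y is the line along which they close (so a half turn about z gives the same grasp; the last joint's range is limited). The gripper opens to 87 mm and grips with 3 to 60 N. Pads are 19 mm wide; open, the fingers measure 117 mm over their backs; the gripper's body (75 mm by 190 mm) begins 51 mm behind the grasp point.
Start: joints at [-1.364, 0.332, -0.065, 1.46, 0.022, 1.35, -0.088], TCP at [0.142, 0.609, 0.234] pointing down, gripper open.
Joint ranges: [-2.6, 2.6], [-0.5, 2.12], [-1.47, 1.34], [0.16, 2.42], [-1.27, 4.41], [0.06, 2.06], [-2.6, 2.6]. Speed limits (rad/s): [2.22, 2.22, 2.79, 2.79, 3.14, 3.14, 3.14].

## Interface

Orientations are given as a unit quaternion [x, y, z, w].
In Python, from bench import r gives the robot as it stands. The module is installed in compiled form; this text tells all that it offers.
- The arm moves only by the shell command python3 -m crank 'ROWS' [FORCE]. ROWS is JSON, a list of rows, each an object of numbers: "claw": the closure, from -1 (fully open) to 1 (shut); "dx", "dy", "dz": the shift along the tool's x, y, z each as a share of 3 cm, from -1 to 1; "ax", "ay", "az": the turn, a rotation vector about the tool's x, y, z each as a share of 6 degrees, from -1 to 1. A call has 1 to 8 rows; each row shifts and turns the commanded pose from where the row before left it, along the tool's axes as they then stand; what a row does not reach is not made up. A row lasts 1/12 s, in which the tool goes at most 41.7 mm and 7.16 degrees, less where a joint would pass 70% of its speed; a pose out of reach is approached as far as the arm can. A call with a number of a shift or a turn outside -1 to 1 is refused whole. A call with a gripper value outside its range is refused whole. The fingers move at their own pace and stop on an object; FORCE is the grip in N (left out, the last holds). Time passes only in rows, so rows that do not move let the fingers close. It gives the time, the measured TCP pose, the force, the opening and the grip force at its end, in the units of the state.
- r.read_state(): the state, without advancing time (a new reading comes with each control period).
- r.camera(name): name is "scene" or "top" or "wrist"; returns a dict with "color" (400x640x3 uint8, red, green, blue), "mtx" (3x3 intrinsics, pixels), "R" (3x3) and "t" (3): a world point X has camera coordinates R X + t; the wrist camera has in their place "hand_eye" (4x4, takes a point from camera to tool coordinates, whose origin is the TCP and whose axes are the flange's). Camera axes: x right, y down, z forward; pixel columns grow to the right and rows downward; lengths in m; the calibration is good to about 2 mm. A picture is of the moment at which its call begins: read the wrist's pose just before it. There is no depth.
- r.close_job(): hands the job in; it is judged then, once.
The state is a dict: "time": time; "joint_positions": joint angles; "joint_vel": joint speeds; "joint_torque": joint torques, N m; "ee_pos": TCP position; "eef_rot": TCP orientation; "ft_force": force on the tool from outside, world axes, zero at the start; "torque": the same for the moment, N m; "width": finger opening in m; "grip_force": force on a finger pad.
Only numpy, scipy, OpenCV 4.12 (cv2) and the standard library are available. Lean on these libraries where they do the work, as an engineer would, in place of code of your own. Each camera call takes 0.05 s, during which the arm holds its last target. There are 200 camera calls.

## Working session

There is one attempt and no reset: what is moved stays moved. The work goes in short steps, Python scripts to look and compute and a shell command to move; the robot and the scene stay as the last step left them, time stands still between calls to the robot, and variables do not carry over. Pictures are saved under pics/ and viewed, at most 11 in all, crops included, and the job is handed in when it is done.

```bash
mkdir -p pics; cat > h.py <<'E'
from bench import r
import numpy as np, cv2
from scipy.spatial.transform import Rotation as Ro
def snap(n,f):
    s=r.read_state(); c=r.camera(n)
    cv2.imwrite('pics/'+f+'.png',c['color'][:,:,::-1])
    if 'hand_eye' in c:
        T=np.eye(4);T[:3,:3]=Ro.from_quat(s['eef_rot']).as_matrix();T[:3,3]=s['ee_pos']
        W=np.linalg.inv(T@np.array(c['hand_eye']));R,t=W[:3,:3],W[:3,3]
    else: R,t=np.array(c['R']),np.array(c['t'])
    np.savez('pics/'+f,K=c['mtx'],R=R,t=t)
def ld(f):
    d=np.load('pics/'+f+'.npz');return d['K'],d['R'],d['t']
def at_z(f,u,v,z):
    K,R,t=ld(f);d=R.T@np.linalg.solve(K,[u,v,1.]);o=-R.T@t
    return o+d*(z-o[2])/d[2]
def tri(*obs):
    A=np.zeros((3,3));b=np.zeros(3)
    for f,u,v in obs:
        K,R,t=ld(f);d=R.T@np.linalg.solve(K,[u,v,1.]);d/=np.linalg.norm(d);o=-R.T@t
        P=np.eye(3)-np.outer(d,d);A+=P;b+=P@o
    X=np.linalg.solve(A,b)
    return X,[proj(f,X)-[u,v] for f,u,v in obs]
def proj(f,X):
    K,R,t=ld(f);p=K@(R@np.array(X)+t);return p[:2]/p[2]
E
python3 - <<'E'
from h import *
snap('scene','s0');snap('top','t0')
s=r.read_state();print(s['time'],s['ee_pos'],s['eef_rot'],s['width'],s['ft_force'])
for f in('s0','t0'):
    K,R,t=ld(f);print(-R.T@t,R[2],K[0,0])
E
```

```text
0.1 [0.14227906 0.60824928 0.23282238] [ 1.14645229e-01  9.93406286e-01 -6.47654420e-04 -4.58325550e-05] 0.0865176844011814 [-0.08370844 -0.24206045  0.10401466]
[ 0.05818525 -0.51064851  0.81523924] [ 0.42671513  0.5648478  -0.70630104] 366.5053262177467
[0.28678317 0.00864955 1.38007267] [ 0.16290389  0.01362384 -0.98654788] 405.3089053706609
```

View pics/s0.png

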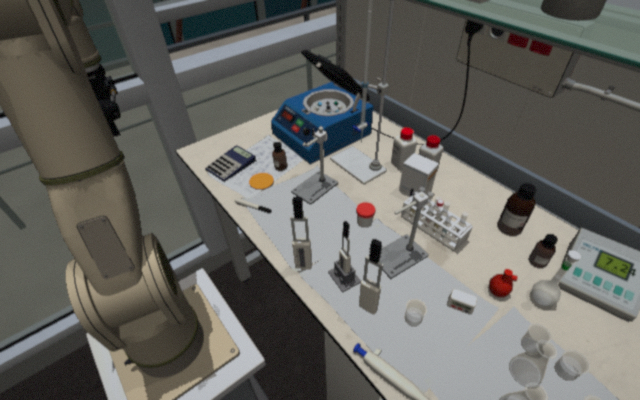

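View pics/t0.png

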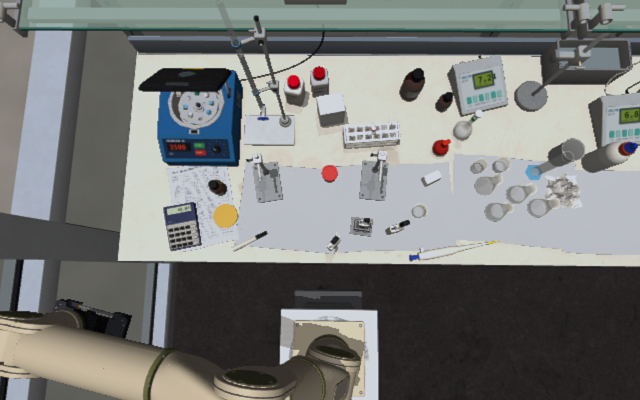

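Candidates for the balance in the scene image: (298,235), (346,255, standing in the grey holder) and (372,275). The middle one looks smallest and is in the holder. The stands are at (318,165) and (410,235). I'll check this in one close crop.

```bash
python3 - <<'E'
from h import *
a=cv2.imread('pics/s0.png')[185:310,270:450];b=cv2.imread('pics/s0.png')[120:205,285:345];c=cv2.imread('pics/s0.png')[185:270,385:445]
d=cv2.imread('pics/t0.png')[145:240,240:420]
f=lambda x,w,h:cv2.resize(x,(w,h),interpolation=cv2.INTER_CUBIC)
L=f(a,432,300);L=np.vstack([L,f(d,432,228)])
Rr=np.vstack([f(b,186,264),f(c,186,264)])
Rr=cv2.resize(Rr,(340,528))
cv2.imwrite('pics/c1.png',np.hstack([L,Rr]))
E
```

```text
(no output)
```

View pics/c1.png

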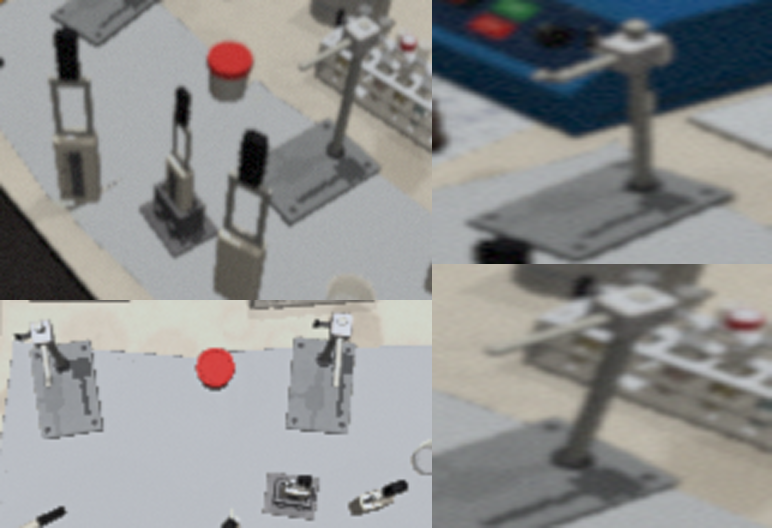

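```bash
python3 - <<'E'
from h import *
np.set_printoptions(precision=3,suppress=True)
print('tabtop',tri(('s0',345.8,222),('t0',367,221)))
print('holder base',at_z('t0',362,227,0.02),[at_z('t0',240+(x)/2.4,145+(y-300)/2.4,0) for x,y in((268,475),(322,478),(318,518),(265,515))])
print('hook tip',tri(('s0',304,144),('t0',259.6,180.4)))
print('pin tip',tri(('s0',385+58/5.67,185+87/3.1),('t0',240+338/2.4,145+83/2.4)))
for n,P in(('hook',((32,345),(90,342),(103,430),(45,437))),('pin',((293,338),(355,343),(348,432),(287,428)))):
  print(n,[at_z('t0',240+x/2.4,145+(y-300)/2.4,0.012) for x,y in P])
c=r.camera('wrist');print(np.array(c['hand_eye']),c['mtx'][0])
E
```

```text
tabtop (array([ 0.422, -0.108,  0.218]), [array([-1.204,  0.222]), array([ 0.509, -0.781])])
holder base [ 0.422 -0.109  0.02 ] [array([ 0.455, -0.076,  0.   ]), array([ 0.451, -0.153,  0.   ]), array([ 0.394, -0.146,  0.   ]), array([ 0.398, -0.071,  0.   ])]
hook tip (array([0.542, 0.211, 0.196]), [array([-0.334,  0.063]), array([ 0.165, -0.281])])
pin tip (array([ 0.544, -0.149,  0.2  ]), [array([ 0.936, -0.175]), array([-0.452,  0.578])])
hook [array([0.64 , 0.267, 0.012]), array([0.645, 0.183, 0.012]), array([0.516, 0.16 , 0.012]), array([0.505, 0.243, 0.012])]
pin [array([ 0.653, -0.111,  0.012]), array([ 0.646, -0.201,  0.012]), array([ 0.516, -0.189,  0.012]), array([ 0.521, -0.102,  0.012])]
[[ 0.001 -0.952 -0.306  0.085]
 [ 1.     0.001  0.     0.001]
 [ 0.    -0.306  0.952 -0.151]
 [ 0.     0.     0.     1.   ]] [297.544   0.    320.577]
```

```bash
python3 - <<'E'
from h import *
np.set_printoptions(precision=3,suppress=True)
print('R tabtop',tri(('s0',376,241),('t0',407,222)))
print('L tabtop',tri(('s0',297.5,198),('t0',338,236)))
E
```

```text
R tabtop (array([ 0.412, -0.212,  0.26 ]), [array([ 0.47 , -0.085]), array([-0.196,  0.269])])
L tabtop (array([ 0.368, -0.02 ,  0.261]), [array([ 2.336, -0.485]), array([-0.876,  1.677])])
```

```bash
python3 -m crank '[{"claw":-1,"dz":-1,"dx":-1},{"claw":-1,"dx":-1,"dy":-1,"dz":-1},{"claw":-1,"dx":-1,"dy":-1,"dz":-1},{"claw":-1,"dx":-1,"dy":-1},{"claw":-1,"dx":-1,"dy":-1},{"claw":-1,"dx":-1,"dy":-1},{"claw":-1,"dx":-1,"dy":-1}]'
```

```text
invalid input at $[0]: expected keys claw, dx, dy, dz, ax, ay, az
```

```bash
python3 -m crank '[{"claw":-1,"dx":-1,"dy":0,"dz":-1,"ax":0,"ay":0,"az":0},{"claw":-1,"dx":-1,"dy":-1,"dz":-1,"ax":0,"ay":0,"az":-0.5},{"claw":-1,"dx":-1,"dy":-1,"dz":-1,"ax":0,"ay":0,"az":-0.5},{"claw":-1,"dx":-1,"dy":-1,"dz":-0.5,"ax":0,"ay":0,"az":-0.5},{"claw":-1,"dx":-0.8,"dy":-1,"dz":0,"ax":0,"ay":0,"az":0},{"claw":-1,"dx":-0.7,"dy":-1,"dz":0,"ax":0,"ay":0,"az":0},{"claw":-1,"dx":-0.5,"dy":-1,"dz":0,"ax":0,"ay":0,"az":0},{"claw":-1,"dx":-0.5,"dy":-1,"dz":0,"ax":0,"ay":0,"az":0}]'
```

```text
time: 0.82
ee_pos: [0.2994, 0.387, 0.3248]
eef_rot: [0.037, 0.999, 0.0, -0.0]
ft_force: [0.8, -0.2, -0.2]
width: 0.0869
grip_force: 0.0
```

```bash
python3 -m crank '[{"claw":-1,"dx":-0.8,"dy":-1,"dz":0,"ax":0,"ay":0,"az":0},{"claw":-1,"dx":-0.8,"dy":-1,"dz":0,"ax":0,"ay":0,"az":0},{"claw":-1,"dx":-0.8,"dy":-1,"dz":0,"ax":0,"ay":0,"az":0},{"claw":-1,"dx":-0.8,"dy":-1,"dz":0,"ax":0,"ay":0,"az":0},{"claw":-1,"dx":-0.8,"dy":-1,"dz":0,"ax":0,"ay":0,"az":0},{"claw":-1,"dx":0,"dy":0,"dz":0,"ax":0,"ay":0,"az":0},{"claw":-1,"dx":0,"dy":0,"dz":0,"ax":0,"ay":0,"az":0}]'
python3 -c "
from h import *
snap('wrist','w1')"
python3 -m crank '[{"claw":-1,"dx":0,"dy":-1,"dz":0,"ax":0,"ay":0,"az":0},{"claw":-1,"dx":0,"dy":-1,"dz":0,"ax":0,"ay":0,"az":0},{"claw":-1,"dx":0,"dy":-1,"dz":0,"ax":0,"ay":0,"az":0},{"claw":-1,"dx":0,"dy":0,"dz":0,"ax":0,"ay":0,"az":0},{"claw":-1,"dx":0,"dy":0,"dz":0,"ax":0,"ay":0,"az":0}]'
python3 -c "
from h import *
snap('wrist','w2')
a=[cv2.imread(f'pics/{f}.png') for f in('w1','w2')]
a=[x[0:400,80:480] if i==0 else x[0:400,80:480] for i,x in enumerate(a)]
cv2.imwrite('pics/c2.png',np.hstack(a))"
```

```text
time: 1.4
ee_pos: [0.4083, 0.2287, 0.325]
eef_rot: [0.039, 0.999, 0.0, -0.0]
ft_force: [-0.4, 1.2, -0.5]
width: 0.087
grip_force: 0.0
time: 1.87
ee_pos: [0.4004, 0.141, 0.3252]
eef_rot: [0.036, 0.999, 0.001, 0.0]
ft_force: [0.1, 0.5, 0.3]
width: 0.0873
grip_force: 0.0
```

View pics/c2.png

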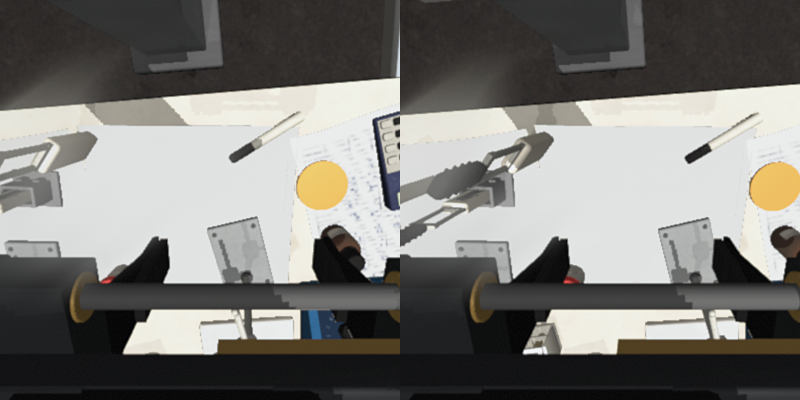

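```bash
python3 -m crank '[{"claw":-1,"dx":-0.9,"dy":0.4,"dz":0,"ax":0,"ay":0,"az":0},{"claw":-1,"dx":-0.9,"dy":0.4,"dz":0,"ax":0,"ay":0,"az":0},{"claw":-1,"dx":-0.9,"dy":0.4,"dz":0,"ax":0,"ay":0,"az":0},{"claw":-1,"dx":-0.9,"dy":0.4,"dz":0,"ax":0,"ay":0,"az":0},{"claw":-1,"dx":-0.9,"dy":0.4,"dz":0,"ax":0,"ay":0,"az":0},{"claw":-1,"dx":-0.9,"dy":0.4,"dz":0,"ax":0,"ay":0,"az":0},{"claw":-1,"dx":0,"dy":0,"dz":0,"ax":0,"ay":0,"az":0},{"claw":-1,"dx":0,"dy":0,"dz":0,"ax":0,"ay":0,"az":0}]'
python3 -c "
from h import *
snap('wrist','w3')"
python3 -m crank '[{"claw":-1,"dx":0,"dy":1,"dz":0,"ax":0,"ay":0,"az":0},{"claw":-1,"dx":0,"dy":1,"dz":0,"ax":0,"ay":0,"az":0},{"claw":-1,"dx":0,"dy":0,"dz":0,"ax":0,"ay":0,"az":0},{"claw":-1,"dx":0,"dy":0,"dz":0,"ax":0,"ay":0,"az":0}]'
python3 -c "
from h import *
snap('wrist','w4')
a=[cv2.imread(f'pics/{f}.png')[100:300,o:o+200] for f,o in(('w3',250),('w4',190))]
cv2.imwrite('pics/c3.png',cv2.resize(np.hstack(a),None,fx=2,fy=2,interpolation=cv2.INTER_CUBIC))"
```

```text
time: 2.58
ee_pos: [0.5677, 0.2035, 0.3227]
eef_rot: [0.035, 0.999, -0.001, -0.001]
ft_force: [-0.4, -1.0, 0.5]
width: 0.0867
grip_force: 0.0
time: 2.97
ee_pos: [0.5704, 0.2635, 0.3249]
eef_rot: [0.034, 0.999, 0.0, -0.0]
ft_force: [0.4, -0.9, -0.1]
width: 0.087
grip_force: 0.0
```

View pics/c3.png

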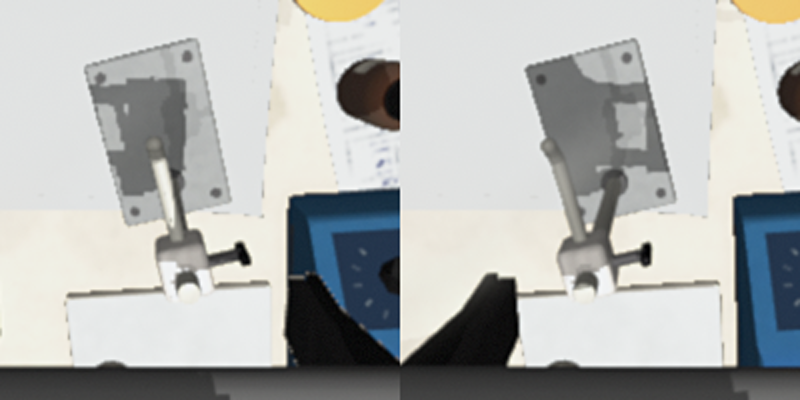

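```bash
python3 - <<'E'
from h import *
np.set_printoptions(precision=4,suppress=True)
a,_=tri(('w3',327.5,172.5),('w4',264,172.5));b,_=tri(('w3',338.5,216.5),('w4',279,219))
print('tip',a,'junction',b)
d=b-a;print('yaw',np.degrees(np.arctan2(d[1],d[0])),np.hypot(d[0],d[1]))
for f,o,P in(('w3',250,((86,66),(196,38),(230,200),(127,224))),('w4',190,((126,68),(236,39),(275,201),(173,224)))):
  Q=np.array([at_z(f,o+x/2,100+y/2,.012) for x,y in P]);e=Q[2]-Q[1]
  print(Q[:,:2].ravel(),Q.mean(0),np.degrees(np.arctan2(e[1],e[0])))
E
```

```text
tip [0.5426 0.2125 0.1982] junction [0.5911 0.2207 0.1932]
yaw 9.701676194038386 0.049109425390093116
[0.5184 0.1651 0.5037 0.2493 0.6326 0.2717 0.6475 0.1865] [0.5756 0.2182 0.012 ] 9.842095764619538
[0.5193 0.1647 0.5037 0.2502 0.6333 0.2718 0.6476 0.1863] [0.576  0.2182 0.012 ] 9.456702093021697
```

```bash
python3 -m crank '[{"claw":-1,"dx":0.4,"dy":-1,"dz":-0.5,"ax":0,"ay":0,"az":0},{"claw":-1,"dx":0.4,"dy":-1,"dz":0,"ax":0,"ay":0,"az":0},{"claw":-1,"dx":0.4,"dy":-1,"dz":0,"ax":0,"ay":0,"az":0},{"claw":-1,"dx":0.4,"dy":-1,"dz":0,"ax":0,"ay":0,"az":0},{"claw":-1,"dx":0.4,"dy":-1,"dz":0,"ax":0,"ay":0,"az":0},{"claw":-1,"dx":0.4,"dy":-1,"dz":0,"ax":0,"ay":0,"az":0},{"claw":-1,"dx":0.2,"dy":-1,"dz":0,"ax":0,"ay":0,"az":0},{"claw":-1,"dx":0.2,"dy":-1,"dz":0,"ax":0,"ay":0,"az":0}]'
python3 -m crank '[{"claw":-1,"dx":0,"dy":-1,"dz":0,"ax":0,"ay":0,"az":0},{"claw":-1,"dx":0,"dy":-1,"dz":0,"ax":0,"ay":0,"az":0},{"claw":-1,"dx":0,"dy":-0.8,"dz":0,"ax":0,"ay":0,"az":0},{"claw":-1,"dx":0,"dy":0,"dz":0,"ax":0,"ay":0,"az":0},{"claw":-1,"dx":0,"dy":0,"dz":0,"ax":0,"ay":0,"az":0}]'
python3 -c "
from h import *
snap('wrist','w5')"
python3 -m crank '[{"claw":-1,"dx":0,"dy":-1,"dz":0,"ax":0,"ay":0,"az":0},{"claw":-1,"dx":0,"dy":-1,"dz":0,"ax":0,"ay":0,"az":0},{"claw":-1,"dx":0,"dy":0,"dz":0,"ax":0,"ay":0,"az":0},{"claw":-1,"dx":0,"dy":0,"dz":0,"ax":0,"ay":0,"az":0}]'
python3 -c "
from h import *
snap('wrist','w6')
a=[cv2.imread(f'pics/{f}.png')[60:300,o:o+400] for f,o in(('w5',60),('w6',130))]
cv2.imwrite('pics/c4.png',np.hstack(a))"
```

```text
time: 3.68
ee_pos: [0.4693, 0.0252, 0.3403]
eef_rot: [0.037, 0.999, 0.001, 0.0]
ft_force: [0.0, 0.1, 1.2]
width: 0.0869
grip_force: 0.0
time: 4.1
ee_pos: [0.4639, -0.0582, 0.3404]
eef_rot: [0.038, 0.999, 0.001, 0.001]
ft_force: [-0.1, 1.4, 0.0]
width: 0.0872
grip_force: 0.0
time: 4.48
ee_pos: [0.4601, -0.1166, 0.34]
eef_rot: [0.037, 0.999, 0.0, 0.0]
ft_force: [0.3, 0.6, 0.7]
width: 0.0866
grip_force: 0.0
```

View pics/c4.png

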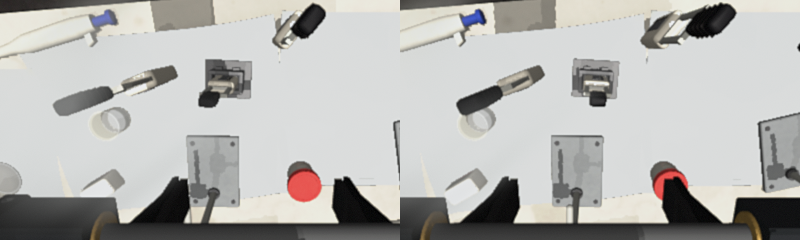

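```bash
python3 - <<'E'
from h import *
a=[cv2.imread(f'pics/{f}.png')[o[1]:o[1]+64,o[0]:o[0]+160] for f,o in(('w5',(105,110)),('w6',(180,110)))]
cv2.imwrite('pics/c5.png',cv2.resize(np.vstack(a),None,fx=4.5,fy=4.5,interpolation=cv2.INTER_CUBIC))
E
```

```text
(no output)
```

View pics/c5.png

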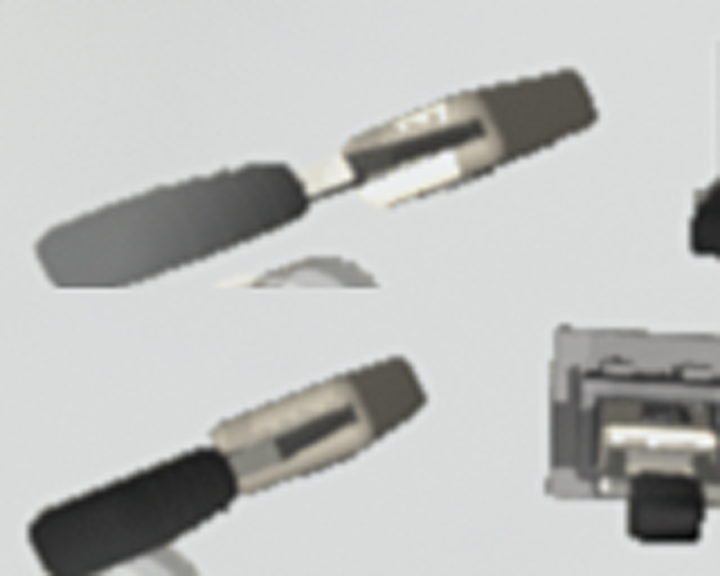

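```bash
python3 - <<'E'
from h import *
np.set_printoptions(precision=4,suppress=True)
print('tab',tri(('w5',265,161),('w6',328,162)),tri(('w5',265,161),('w6',328,162),('s0',345.8,222)))
print('tab',at_z('w5',265,161,.214),at_z('w6',328,162,.214))
print('R',tri(('w5',121.7,169.5),('w6',191,168)))
a=at_z('w6',180+563/4.5,110+37/4.5,0);b=at_z('w6',180+720/4.5,110+47/4.5,0);print(a,b,np.degrees(np.arctan2(-(b-a)[0],(b-a)[1])))
# image gradient-based silhouettes: case top edge / tab bottom row in w6
g=cv2.cvtColor(cv2.imread('pics/w6.png'),6);print(g[130:176:3,300:352:2])
E
```

```text
tab (array([ 0.425 , -0.1061,  0.2161]), [array([0.0096, 0.7559]), array([ 0.0132, -0.7566])]) (array([ 0.4256, -0.1064,  0.2146]), [array([-0.0342,  1.1961]), array([-0.3969, -0.3125]), array([-0.4132,  0.081 ])])
tab [ 0.4246 -0.1064  0.214 ] [ 0.4261 -0.1061  0.214 ]
R (array([ 0.4175, -0.222 ,  0.2438]), [array([-0.0304, -0.3019]), array([0.0212, 0.3025])])
[ 0.3923 -0.1352  0.    ] [ 0.3998 -0.08   -0.    ] -7.735309356986942
[[222 163 164 114  90 119 115 108  91  82  73  65  67  64  65  61  92  95
   97  74  78 140 170 170 160 222]
 [222 149 168 116  87 152 136 130 123 123 127 130 136 139 143 142 142 141
  142 145 157 157 159 169 156 221]
 [223 134  93  95  94 128  72  94  99  98 100  81  57  59  61  62  76 107
   95  62 125 141 158 165 200 220]
 [223 134  95  97  83  91  61  96 105 101 101  97  95  96  80  76  52  93
   99  62 133 139 160 162 208 220]
 [223 133  96 100  87  93  65 164 236 237 235 235 235 235 234 234 233 228
  223 154  88  97 165 160 207 220]
 [222 135  96 100  91  95  74 133 127 127 142 140 174 166 166 171 165 174
  192 169  90 103 167 159 207 220]
 [222 136  
[... 379 characters left out ...]
36  32  26
   65 120 149 157 155 166 221 220]
 [218 218 217 218 218 219 218 219 220 213  58  56  61  61  60  57  59  46
  110 225 222 222 222 220 220 219]
 [218 218 218 218 218 219 218 219 220 211  54  50  53  52  50  48  44  34
  205 221 219 219 220 219 219 219]
 [217 218 218 218 219 218 218 218 219 221 205 135 102 102 101 102 100 121
  219 220 219 219 219 219 220 220]
 [218 217 218 218 218 218 218 219 219 219 219 219 220 221 221 221 221 221
  219 219 219 219 220 219 219 220]
 [219 218 218 218 219 218 219 219 219 219 220 219 219 219 219 219 219 219
  219 219 219 219 219 219 219 218]
 [218 218 218 220 218 219 219 219 219 219 219 219 219 220 219 219 219 219
  219 219 219 219 219 218 219 219]]
```

```bash
python3 -m crank '[{"claw":-1,"dx":0.6,"dy":0.13,"dz":0.5,"ax":0,"ay":0,"az":-0.1},{"claw":-1,"dx":0.6,"dy":0.13,"dz":0.5,"ax":0,"ay":0,"az":0},{"claw":-1,"dx":0,"dy":0,"dz":0.5,"ax":0,"ay":0,"az":0},{"claw":-1,"dx":0,"dy":0,"dz":0.5,"ax":0,"ay":0,"az":0},{"claw":-1,"dx":0,"dy":0,"dz":0,"ax":0,"ay":0,"az":0},{"claw":-1,"dx":0,"dy":0,"dz":0,"ax":0,"ay":0,"az":0}]' 30
python3 -c "
from h import *
snap('scene','s1')
a=cv2.imread('pics/s1.png')[130:310,230:450]
cv2.imwrite('pics/c6.png',cv2.resize(a,None,fx=3.2,fy=3.2,interpolation=cv2.INTER_CUBIC))"
```

```text
time: 5.03
ee_pos: [0.4248, -0.1047, 0.2799]
eef_rot: [0.03, 1.0, -0.0, -0.0]
ft_force: [0.2, 0.5, 0.4]
width: 0.087
grip_force: 0.0
```

View pics/c6.png

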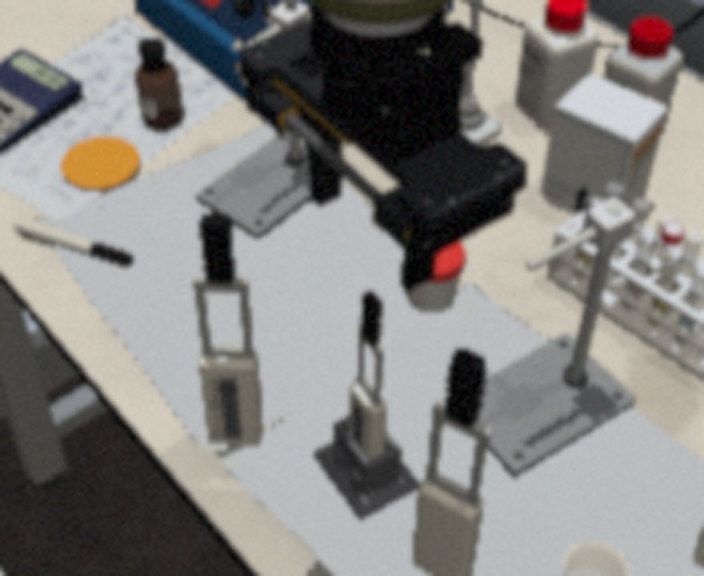

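```bash
python3 -m crank '[{"claw":-1,"dx":0,"dy":-0.04,"dz":0.7,"ax":0,"ay":0,"az":0.25},{"claw":-1,"dx":0,"dy":0,"dz":0.7,"ax":0,"ay":0,"az":0},{"claw":-1,"dx":0,"dy":0,"dz":0.7,"ax":0,"ay":0,"az":0},{"claw":-1,"dx":0,"dy":0,"dz":0,"ax":0,"ay":0,"az":0}]'
python3 -m crank '[{"claw":-1,"dx":0,"dy":0,"dz":0.45,"ax":0,"ay":0,"az":0},{"claw":-1,"dx":0,"dy":0,"dz":0.45,"ax":0,"ay":0,"az":0},{"claw":-1,"dx":0,"dy":0,"dz":0,"ax":0,"ay":0,"az":0},{"claw":-1,"dx":0,"dy":0,"dz":0,"ax":0,"ay":0,"az":0}]'
```

```text
time: 5.42
ee_pos: [0.4238, -0.1066, 0.2148]
eef_rot: [0.044, 0.999, -0.0, -0.002]
ft_force: [-0.9, -0.1, 0.4]
width: 0.0869
grip_force: 0.0
time: 5.75
ee_pos: [0.4253, -0.107, 0.1912]
eef_rot: [0.044, 0.999, -0.0, 0.0]
ft_force: [0.3, 0.4, -0.4]
width: 0.087
grip_force: 0.0
```

No contact force. Closing now.

```bash
python3 -m crank '[{"claw":1,"dx":0,"dy":0,"dz":0,"ax":0,"ay":0,"az":0},{"claw":1,"dx":0,"dy":0,"dz":0,"ax":0,"ay":0,"az":0},{"claw":1,"dx":0,"dy":0,"dz":0,"ax":0,"ay":0,"az":0},{"claw":1,"dx":0,"dy":0,"dz":0,"ax":0,"ay":0,"az":0},{"claw":1,"dx":0,"dy":0,"dz":0,"ax":0,"ay":0,"az":0},{"claw":1,"dx":0,"dy":0,"dz":0,"ax":0,"ay":0,"az":0},{"claw":1,"dx":0,"dy":0,"dz":0,"ax":0,"ay":0,"az":0},{"claw":1,"dx":0,"dy":0,"dz":0,"ax":0,"ay":0,"az":0}]' 30
```

```text
time: 6.42
ee_pos: [0.4248, -0.1072, 0.19]
eef_rot: [0.044, 0.999, 0.0, -0.0]
ft_force: [1.0, 0.5, -0.9]
width: 0.0416
grip_force: 0.0
```

```bash
python3 -m crank '[{"claw":1,"dx":0,"dy":0,"dz":0,"ax":0,"ay":0,"az":0},{"claw":1,"dx":0,"dy":0,"dz":0,"ax":0,"ay":0,"az":0},{"claw":1,"dx":0,"dy":0,"dz":0,"ax":0,"ay":0,"az":0},{"claw":1,"dx":0,"dy":0,"dz":0,"ax":0,"ay":0,"az":0},{"claw":1,"dx":0,"dy":0,"dz":0,"ax":0,"ay":0,"az":0},{"claw":1,"dx":0,"dy":0,"dz":0,"ax":0,"ay":0,"az":0},{"claw":1,"dx":0,"dy":0,"dz":0,"ax":0,"ay":0,"az":0}]' 30
```

```text
time: 7.0
ee_pos: [0.4249, -0.1072, 0.19]
eef_rot: [0.044, 0.999, 0.0, 0.0]
ft_force: [0.1, 0.9, 0.0]
width: 0.0155
grip_force: 29.7
```

```bash
python3 -m crank '[{"claw":1,"dx":0,"dy":0,"dz":-0.3,"ax":0,"ay":0,"az":0},{"claw":1,"dx":0,"dy":0,"dz":-0.4,"ax":0,"ay":0,"az":0},{"claw":1,"dx":0,"dy":0,"dz":-0.5,"ax":0,"ay":0,"az":0},{"claw":1,"dx":0,"dy":0,"dz":-0.5,"ax":0,"ay":0,"az":0},{"claw":1,"dx":0,"dy":0,"dz":-0.5,"ax":0,"ay":0,"az":0},{"claw":1,"dx":0,"dy":0,"dz":-0.3,"ax":0,"ay":0,"az":0},{"claw":1,"dx":0,"dy":0,"dz":0,"ax":0,"ay":0,"az":0},{"claw":1,"dx":0,"dy":0,"dz":0,"ax":0,"ay":0,"az":0}]' 30
```

```text
time: 7.67
ee_pos: [0.4249, -0.1072, 0.265]
eef_rot: [0.044, 0.999, 0.0, 0.0]
ft_force: [0.4, 0.2, -2.5]
width: 0.0156
grip_force: 29.7
```

```bash
python3 -m crank '[{"claw":1,"dx":0,"dy":0,"dz":-0.2,"ax":0,"ay":0,"az":-0.4},{"claw":1,"dx":-0.2,"dy":0.5,"dz":0,"ax":0,"ay":0,"az":-0.4},{"claw":1,"dx":-0.2,"dy":0.8,"dz":0,"ax":0,"ay":0,"az":-0.4},{"claw":1,"dx":-0.2,"dy":1,"dz":0,"ax":0,"ay":0,"az":-0.4},{"claw":1,"dx":-0.2,"dy":1,"dz":0,"ax":0,"ay":0,"az":-0.4},{"claw":1,"dx":-0.3,"dy":1,"dz":0,"ax":0,"ay":0,"az":-0.4},{"claw":1,"dx":-0.3,"dy":1,"dz":0,"ax":0,"ay":0,"az":0},{"claw":1,"dx":-0.3,"dy":1,"dz":0,"ax":0,"ay":0,"az":0}]' 30
```

```text
time: 8.33
ee_pos: [0.4588, 0.0886, 0.2699]
eef_rot: [-0.083, 0.997, 0.0, -0.001]
ft_force: [-0.2, -0.2, -1.0]
width: 0.0155
grip_force: 29.7
```

```bash
python3 -m crank '[{"claw":1,"dx":-0.3,"dy":0.9,"dz":0,"ax":0,"ay":0,"az":0},{"claw":1,"dx":-0.4,"dy":0.8,"dz":0,"ax":0,"ay":0,"az":0},{"claw":1,"dx":-0.4,"dy":0.7,"dz":0,"ax":0,"ay":0,"az":0},{"claw":1,"dx":-0.4,"dy":0.4,"dz":0.2,"ax":0,"ay":0,"az":0},{"claw":1,"dx":-0.2,"dy":0.2,"dz":0.2,"ax":0,"ay":0,"az":0},{"claw":1,"dx":0,"dy":0,"dz":0.2,"ax":0,"ay":0,"az":0},{"claw":1,"dx":0,"dy":0,"dz":0,"ax":0,"ay":0,"az":0},{"claw":1,"dx":0,"dy":0,"dz":0,"ax":0,"ay":0,"az":0}]' 30
python3 - <<'E'
from h import *
snap('scene','s2');snap('wrist','w7');snap('top','t2')
s=r.read_state();p=np.array(s['ee_pos']);R=Ro.from_quat(s['eef_rot']).as_matrix()
print(p,s['ft_force'],R.T@(np.array([.575,.218,p[2]])-p)/.03)
a=cv2.resize(cv2.imread('pics/s2.png')[100:220,250:390],None,fx=3.4,fy=3.4,interpolation=cv2.INTER_CUBIC)
b=cv2.imread('pics/w7.png')[60:300,220:420];b=cv2.resize(b,(324,408))
cv2.imwrite('pics/c7.png',np.hstack([a,b]))
E
```

```text
time: 9.0
ee_pos: [0.4946, 0.1811, 0.2523]
eef_rot: [-0.081, 0.997, -0.0, -0.001]
ft_force: [0.5, -0.3, -0.4]
width: 0.0159
grip_force: 29.7
[0.49519377 0.18137064 0.25350161] [-0.10208211 -0.13690705 -0.8519629 ] [-2.82208345e+00  7.76745734e-01  2.14929990e-03]
```

View pics/c7.png

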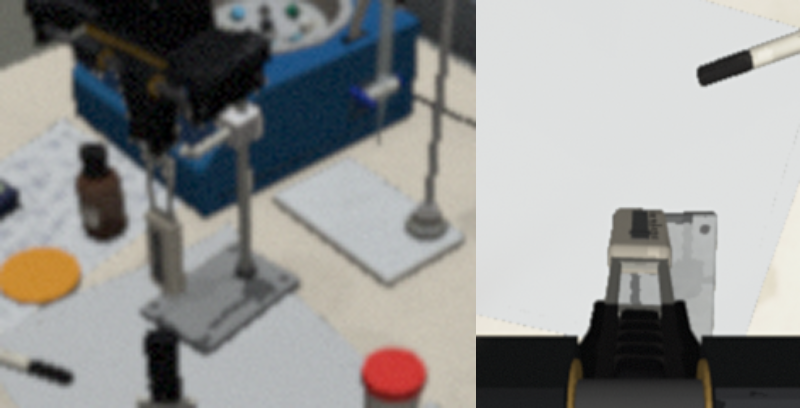

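```bash
python3 -m crank '[{"claw":1,"dx":0,"dy":0.4,"dz":0.15,"ax":0,"ay":0,"az":0},{"claw":1,"dx":0,"dy":0.38,"dz":0,"ax":0,"ay":0,"az":0},{"claw":1,"dx":-0.3,"dy":0,"dz":0,"ax":0,"ay":0,"az":0},{"claw":1,"dx":-0.3,"dy":0,"dz":0,"ax":0,"ay":0,"az":0},{"claw":1,"dx":0,"dy":0,"dz":0,"ax":0,"ay":0,"az":0},{"claw":1,"dx":0,"dy":0,"dz":0,"ax":0,"ay":0,"az":0}]' 30
python3 - <<'E'
from h import *
snap('scene','s3')
s=r.read_state();p=np.array(s['ee_pos']);R=Ro.from_quat(s['eef_rot']).as_matrix()
print(p,s['ft_force'],R.T@(np.array([.575,.218,p[2]])-p)/.03)
E
```

```text
time: 9.65
ee_pos: [0.5097, 0.2079, 0.2482]
eef_rot: [-0.081, 0.997, -0.0, -0.0]
ft_force: [-0.4, -0.3, -2.3]
width: 0.016
grip_force: 29.7
[0.50940442 0.20782498 0.24831865] [-0.29293143 -0.38666708 -0.68196548] [-2.21259396e+00 -1.81397054e-02 -7.25696981e-04]
```

Lateral alignment is on target. Advancing the eye over the lip in two parts.

```bash
python3 -m crank '[{"claw":1,"dx":-0.3,"dy":0,"dz":0,"ax":0,"ay":0,"az":0},{"claw":1,"dx":-0.3,"dy":0,"dz":0,"ax":0,"ay":0,"az":0},{"claw":1,"dx":-0.3,"dy":0,"dz":0,"ax":0,"ay":0,"az":0},{"claw":1,"dx":-0.3,"dy":0,"dz":0,"ax":0,"ay":0,"az":0},{"claw":1,"dx":0,"dy":0,"dz":0,"ax":0,"ay":0,"az":0}]' 30
python3 -m crank '[{"claw":1,"dx":-0.3,"dy":0,"dz":0,"ax":0,"ay":0,"az":0},{"claw":1,"dx":-0.3,"dy":0,"dz":0,"ax":0,"ay":0,"az":0},{"claw":1,"dx":-0.3,"dy":0,"dz":0,"ax":0,"ay":0,"az":0},{"claw":1,"dx":-0.1,"dy":0,"dz":0,"ax":0,"ay":0,"az":0},{"claw":1,"dx":0,"dy":0,"dz":0,"ax":0,"ay":0,"az":0},{"claw":1,"dx":0,"dy":0,"dz":0,"ax":0,"ay":0,"az":0}]' 30
python3 - <<'E'
from h import *
snap('scene','s4');snap('top','t4')
print(r.read_state()['ft_force'],r.read_state()['ee_pos'])
a=cv2.resize(cv2.imread('pics/s4.png')[110:200,270:360],None,fx=5,fy=5,interpolation=cv2.INTER_CUBIC)
cv2.imwrite('pics/c8.png',a)
E
```

```text
time: 10.12
ee_pos: [0.5463, 0.214, 0.2481]
eef_rot: [-0.081, 0.997, -0.0, 0.0]
ft_force: [0.3, -0.1, -2.0]
width: 0.0157
grip_force: 29.7
time: 10.62
ee_pos: [0.5744, 0.2188, 0.2483]
eef_rot: [-0.081, 0.997, -0.0, -0.0]
ft_force: [-0.2, -0.4, -1.3]
width: 0.0158
grip_force: 29.7
[-0.04539407  0.45331408 -2.15806039] [0.574097   0.2188463  0.24852493]
```

View pics/c8.png

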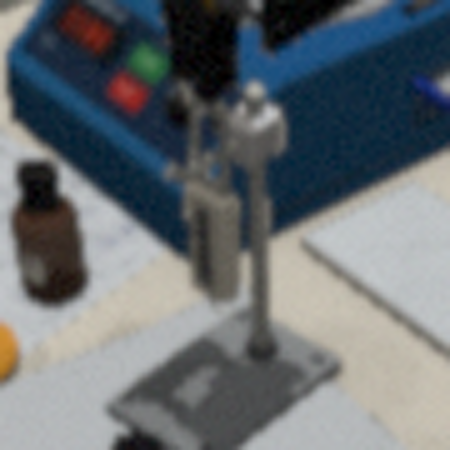

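```bash
python3 -m crank '[{"claw":1,"dx":0,"dy":0,"dz":0.2,"ax":0,"ay":0,"az":0},{"claw":1,"dx":0,"dy":0,"dz":0.2,"ax":0,"ay":0,"az":0},{"claw":1,"dx":0,"dy":0,"dz":0,"ax":0,"ay":0,"az":0},{"claw":1,"dx":0,"dy":0,"dz":0,"ax":0,"ay":0,"az":0}]' 30
for i in 1; do python3 -m crank '[{"claw":1,"dx":0,"dy":0,"dz":0.1,"ax":0,"ay":0,"az":0},{"claw":1,"dx":0,"dy":0,"dz":0,"ax":0,"ay":0,"az":0},{"claw":1,"dx":0,"dy":0,"dz":0,"ax":0,"ay":0,"az":0}]' 30; done
```

```text
time: 11.05
ee_pos: [0.5739, 0.2188, 0.2359]
eef_rot: [-0.081, 0.997, -0.0, -0.001]
ft_force: [0.4, -0.2, -1.1]
width: 0.016
grip_force: 29.7
time: 11.3
ee_pos: [0.5743, 0.2189, 0.2334]
eef_rot: [-0.081, 0.997, 0.0, -0.0]
ft_force: [-0.6, 0.7, -0.5]
width: 0.016
grip_force: 29.7
```

```bash
python3 -m crank '[{"claw":1,"dx":0,"dy":0,"dz":0.07,"ax":0,"ay":0,"az":0},{"claw":1,"dx":0,"dy":0,"dz":0,"ax":0,"ay":0,"az":0},{"claw":1,"dx":0,"dy":0,"dz":0,"ax":0,"ay":0,"az":0}]' 30
```

```text
time: 11.55
ee_pos: [0.5743, 0.2189, 0.2313]
eef_rot: [-0.081, 0.997, 0.0, -0.0]
ft_force: [-0.1, 0.9, -1.0]
width: 0.0153
grip_force: 29.7
```

```bash
python3 -m crank '[{"claw":1,"dx":0,"dy":0,"dz":0.07,"ax":0,"ay":0,"az":0},{"claw":1,"dx":0,"dy":0,"dz":0,"ax":0,"ay":0,"az":0},{"claw":1,"dx":0,"dy":0,"dz":0,"ax":0,"ay":0,"az":0}]' 30
```

```text
time: 11.8
ee_pos: [0.5742, 0.2188, 0.2292]
eef_rot: [-0.081, 0.997, 0.0, -0.0]
ft_force: [-0.7, 0.1, -1.3]
width: 0.0156
grip_force: 29.7
```

```bash
python3 -m crank '[{"claw":1,"dx":0,"dy":0,"dz":0.05,"ax":0,"ay":0,"az":0},{"claw":1,"dx":0,"dy":0,"dz":0,"ax":0,"ay":0,"az":0},{"claw":1,"dx":0,"dy":0,"dz":0,"ax":0,"ay":0,"az":0}]' 30
```

```text
time: 12.05
ee_pos: [0.5743, 0.2188, 0.2277]
eef_rot: [-0.081, 0.997, 0.0, -0.0]
ft_force: [-0.6, -0.5, -1.3]
width: 0.0158
grip_force: 29.7
```

```bash
python3 -m crank '[{"claw":1,"dx":0,"dy":0,"dz":0.05,"ax":0,"ay":0,"az":0},{"claw":1,"dx":0,"dy":0,"dz":0,"ax":0,"ay":0,"az":0},{"claw":1,"dx":0,"dy":0,"dz":0,"ax":0,"ay":0,"az":0}]' 30
```

```text
time: 12.3
ee_pos: [0.5743, 0.2189, 0.2262]
eef_rot: [-0.081, 0.997, 0.0, -0.0]
ft_force: [-0.5, -0.8, -1.1]
width: 0.0156
grip_force: 29.7
```

```bash
python3 -m crank '[{"claw":1,"dx":0,"dy":0,"dz":0.05,"ax":0,"ay":0,"az":0},{"claw":1,"dx":0,"dy":0,"dz":0,"ax":0,"ay":0,"az":0},{"claw":1,"dx":0,"dy":0,"dz":0,"ax":0,"ay":0,"az":0}]' 30
```

```text
time: 12.55
ee_pos: [0.5743, 0.2189, 0.2247]
eef_rot: [-0.081, 0.997, 0.0, -0.0]
ft_force: [0.5, -0.1, -0.4]
width: 0.0156
grip_force: 29.7
```

```bash
python3 -m crank '[{"claw":1,"dx":0,"dy":0,"dz":0.04,"ax":0,"ay":0,"az":0},{"claw":1,"dx":0,"dy":0,"dz":0,"ax":0,"ay":0,"az":0},{"claw":1,"dx":0,"dy":0,"dz":0,"ax":0,"ay":0,"az":0}]' 30
```

```text
time: 12.8
ee_pos: [0.5743, 0.2189, 0.2235]
eef_rot: [-0.081, 0.997, 0.0, -0.0]
ft_force: [-0.1, 0.3, -2.1]
width: 0.0155
grip_force: 29.7
```

```bash
python3 -m crank '[{"claw":1,"dx":0,"dy":0,"dz":0.04,"ax":0,"ay":0,"az":0},{"claw":1,"dx":0,"dy":0,"dz":0,"ax":0,"ay":0,"az":0},{"claw":1,"dx":0,"dy":0,"dz":0,"ax":0,"ay":0,"az":0}]' 30
```

```text
time: 13.05
ee_pos: [0.5743, 0.2188, 0.2223]
eef_rot: [-0.081, 0.997, 0.0, -0.0]
ft_force: [0.4, -0.5, -2.2]
width: 0.0158
grip_force: 29.7
```

```bash
python3 -m crank '[{"claw":1,"dx":0,"dy":0,"dz":0.04,"ax":0,"ay":0,"az":0},{"claw":1,"dx":0,"dy":0,"dz":0,"ax":0,"ay":0,"az":0},{"claw":1,"dx":0,"dy":0,"dz":0,"ax":0,"ay":0,"az":0}]' 30
```

```text
time: 13.3
ee_pos: [0.5743, 0.2189, 0.2211]
eef_rot: [-0.081, 0.997, 0.0, -0.0]
ft_force: [0.3, 0.4, -1.9]
width: 0.0157
grip_force: 29.7
```

```bash
python3 -m crank '[{"claw":1,"dx":0,"dy":0,"dz":0.04,"ax":0,"ay":0,"az":0},{"claw":1,"dx":0,"dy":0,"dz":0,"ax":0,"ay":0,"az":0},{"claw":1,"dx":0,"dy":0,"dz":0,"ax":0,"ay":0,"az":0}]' 30
```

```text
time: 13.55
ee_pos: [0.5744, 0.2189, 0.2201]
eef_rot: [-0.081, 0.997, 0.0, 0.0]
ft_force: [0.4, 0.6, -1.4]
width: 0.0157
grip_force: 29.7
```

```bash
python3 -m crank '[{"claw":1,"dx":0,"dy":0,"dz":0.04,"ax":0,"ay":0,"az":0},{"claw":1,"dx":0,"dy":0,"dz":0,"ax":0,"ay":0,"az":0},{"claw":1,"dx":0,"dy":0,"dz":0,"ax":0,"ay":0,"az":0}]' 30
```

```text
time: 13.8
ee_pos: [0.5746, 0.219, 0.2197]
eef_rot: [-0.081, 0.997, 0.0, 0.0]
ft_force: [-0.5, 0.3, 4.6]
width: 0.0154
grip_force: 29.7
```

```bash
python3 -m crank '[{"claw":1,"dx":0,"dy":0,"dz":0.012,"ax":0,"ay":0,"az":0},{"claw":1,"dx":0,"dy":0,"dz":0,"ax":0,"ay":0,"az":0},{"claw":1,"dx":0,"dy":0,"dz":0,"ax":0,"ay":0,"az":0},{"claw":1,"dx":0,"dy":0,"dz":0,"ax":0,"ay":0,"az":0}]' 30
```

```text
time: 14.13
ee_pos: [0.5746, 0.219, 0.2196]
eef_rot: [-0.081, 0.997, 0.0, 0.001]
ft_force: [-1.8, -0.8, 6.4]
width: 0.0158
grip_force: 29.7
```

```bash
python3 -m crank '[{"claw":1,"dx":0,"dy":0,"dz":0,"ax":0,"ay":0,"az":0},{"claw":1,"dx":0,"dy":0,"dz":0,"ax":0,"ay":0,"az":0},{"claw":1,"dx":0,"dy":0,"dz":0,"ax":0,"ay":0,"az":0},{"claw":1,"dx":0,"dy":0,"dz":0,"ax":0,"ay":0,"az":0},{"claw":1,"dx":0,"dy":0,"dz":0,"ax":0,"ay":0,"az":0},{"claw":1,"dx":0,"dy":0,"dz":0,"ax":0,"ay":0,"az":0}]' 30
python3 -m crank '[{"claw":1,"dx":0,"dy":0,"dz":-0.035,"ax":0,"ay":0,"az":0},{"claw":1,"dx":0,"dy":0,"dz":0,"ax":0,"ay":0,"az":0},{"claw":1,"dx":0,"dy":0,"dz":0,"ax":0,"ay":0,"az":0}]' 30
```

```text
time: 14.63
ee_pos: [0.5746, 0.219, 0.2196]
eef_rot: [-0.081, 0.997, 0.0, 0.001]
ft_force: [-2.7, 0.2, 6.8]
width: 0.0158
grip_force: 29.7
time: 14.88
ee_pos: [0.5745, 0.2189, 0.2198]
eef_rot: [-0.081, 0.997, 0.0, 0.0]
ft_force: [-0.7, -0.0, 3.6]
width: 0.0152
grip_force: 29.7
```

```bash
python3 -m crank '[{"claw":1,"dx":0,"dy":0,"dz":-0.02,"ax":0,"ay":0,"az":0},{"claw":1,"dx":0,"dy":0,"dz":0,"ax":0,"ay":0,"az":0}]' 10
python3 -m crank '[{"claw":0,"dx":0,"dy":0,"dz":0,"ax":0,"ay":0,"az":0},{"claw":0,"dx":0,"dy":0,"dz":0,"ax":0,"ay":0,"az":0},{"claw":0,"dx":0,"dy":0,"dz":0,"ax":0,"ay":0,"az":0},{"claw":0,"dx":0,"dy":0,"dz":0,"ax":0,"ay":0,"az":0},{"claw":0,"dx":0,"dy":0,"dz":0,"ax":0,"ay":0,"az":0},{"claw":0,"dx":0,"dy":0,"dz":0,"ax":0,"ay":0,"az":0}]' 
python3 -m crank '[{"claw":0,"dx":0,"dy":0,"dz":-0.2,"ax":0,"ay":0,"az":0},{"claw":0,"dx":0,"dy":0,"dz":-0.4,"ax":0,"ay":0,"az":0},{"claw":0,"dx":0,"dy":0,"dz":-0.6,"ax":0,"ay":0,"az":0},{"claw":0,"dx":0,"dy":0,"dz":-0.8,"ax":0,"ay":0,"az":0},{"claw":0,"dx":0,"dy":0,"dz":-0.8,"ax":0,"ay":0,"az":0},{"claw":0,"dx":0,"dy":0,"dz":-0.4,"ax":0,"ay":0,"az":0},{"claw":0,"dx":0,"dy":0,"dz":0,"ax":0,"ay":0,"az":0},{"claw":0,"dx":0,"dy":0,"dz":0,"ax":0,"ay":0,"az":0}]' 
python3 - <<'E'
from h import *
snap('scene','s5')
a=cv2.resize(cv2.imread('pics/s5.png')[100:220,260:400],None,fx=4.2,fy=4.2,interpolation=cv2.INTER_CUBIC)
cv2.imwrite('pics/c9.png',a)
E
```

```text
time: 15.05
ee_pos: [0.5743, 0.219, 0.2199]
eef_rot: [-0.081, 0.997, 0.0, -0.0]
ft_force: [-0.2, 0.4, 0.3]
width: 0.0157
grip_force: 9.9
time: 15.55
ee_pos: [0.5743, 0.2188, 0.2201]
eef_rot: [-0.081, 0.997, 0.0, -0.0]
ft_force: [0.1, 0.5, 0.6]
width: 0.0418
grip_force: 0.0
time: 16.22
ee_pos: [0.5746, 0.2189, 0.3166]
eef_rot: [-0.081, 0.997, 0.0, 0.001]
ft_force: [0.7, 0.5, -0.7]
width: 0.0438
grip_force: 0.0
```

View pics/c9.png

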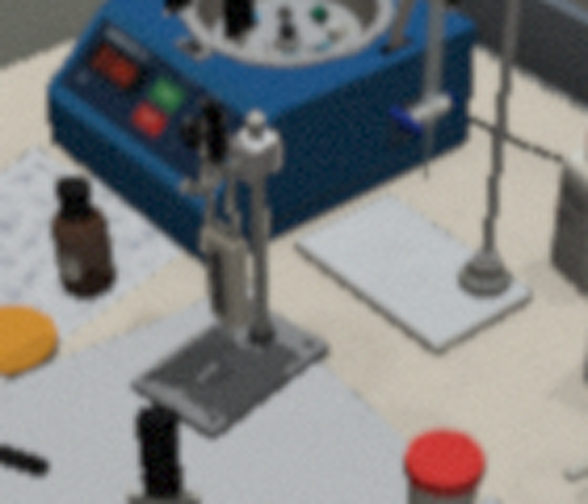

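The balance hangs upright on the upturned hook (strap near crop pixel 225,200) and the gripper is clear above it. I'll let it settle, then check for motion by differencing two frames.

```bash
for i in 1 2 3 4 5; do python3 -m crank '[{"claw":0,"dx":0,"dy":0,"dz":0,"ax":0,"ay":0,"az":0},{"claw":0,"dx":0,"dy":0,"dz":0,"ax":0,"ay":0,"az":0},{"claw":0,"dx":0,"dy":0,"dz":0,"ax":0,"ay":0,"az":0},{"claw":0,"dx":0,"dy":0,"dz":0,"ax":0,"ay":0,"az":0},{"claw":0,"dx":0,"dy":0,"dz":0,"ax":0,"ay":0,"az":0},{"claw":0,"dx":0,"dy":0,"dz":0,"ax":0,"ay":0,"az":0},{"claw":0,"dx":0,"dy":0,"dz":0,"ax":0,"ay":0,"az":0},{"claw":0,"dx":0,"dy":0,"dz":0,"ax":0,"ay":0,"az":0}]' >/dev/null; done
python3 - <<'E'
from h import *
I=[]
for k in range(5): I.append(r.camera('scene')['color'][120:185,290:340].astype(int))
print([np.abs(I[k]-I[0]).max() for k in range(5)],[np.abs(I[k]-I[0]).mean().round(2) for k in range(5)],np.abs(I[0]-cv2.imread('pics/s5.png')[120:185,290:340,::-1]).mean(),r.read_state()['time'])
E
```

```text
[np.int64(0), np.int64(22), np.int64(22), np.int64(23), np.int64(22)] [np.float64(0.0), np.float64(2.4), np.float64(2.42), np.float64(2.41), np.float64(2.4)] 2.359179487179487 19.85
```

Only sensor noise differs between frames, so the balance is still.

```bash
python3 -c "
from bench import r
print(r.close_job())"
```

```text
the job is handed in; nothing more can be done
None
```

The spring balance hangs freely and still on the upturned hook after a held tug of about 8 N, and the job is handed in at about 20 s; no verdict was returned.

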